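Stow the shut ratchet clamps in the paddle-latch tooling case

ROBOT

A 6-joint arm with a two-finger parallel gripper is mounted at the origin on the work surface. World frame = base frame: x ahead of the robot, y to its left, z up, the work surface at z = 0. Lengths are in m, angles in rad, forces in N, time in s.
With the tool pointing down it reaches from about 0.325 to 0.85 m from the base axis. Payload 15.5 kg.
Tool frame: the origin (TCP) lies at the very end of the fingers, on their centre line; the grasp point (between the pads) lies behind it (manip.grasp_offset is the z of the grasp point in the tool frame, in m); z points along the fingers, x is the direction in which the jaws open and shut, and the axes are right-handed (so a half turn about z gives the same grasp; the last joint's range is limited). The gripper opens to 91 mm and grips with 3 to 60 N. Pads are 32 mm wide; open, the fingers measure 118 mm over their backs; the gripper's body (76 mm by 178 mm) begins 60 mm behind the grasp point.
Start: joints at [-1.321, 0.494, 1.345, -0, 1.302, -0.096], TCP at [0.211, -0.588, 0.214] pointing down, gripper open.
Joint ranges: [-2.91, 2.91], [-0.82, 2.16], [0.22, 2.67], [-1.22, 4.37], [0.12, 2.79], [-3.08, 3.08]. Speed limits (rad/s): [1.89, 1.89, 2.57, 3.01, 3.01, 3.01].

INTERFACE

Orientations are given as a 3x3 rotation matrix whose columns are the frame's x, y, z axes.
In Python, from rig import manip gives the robot as it stands. The module is installed in compiled form; this text tells all that it offers.
- The arm moves only by the shell command python3 -m jog 'ROWS' [FORCE]. ROWS is JSON, a list of rows, each a list of 7 numbers: the turn, a rotation vector about the tool's x, y, z in units of 6 degrees (1.0 is 6 degrees), then the shift along the tool's x, y, z in units of 60 mm (1.0 is 60 mm), then the closure in counts, from 0 (fully open) to 255 (shut). In form: [[ax, ay, az, tx, ty, tz, jaw], ...]. A call has 1 to 10 rows; each row is the pose to reach, as a shift and turn from the pose commanded when the call began, along the tool's axes at that moment; what a row does not reach only later rows make up. A row lasts 1/8 s, in which the tool goes at most 62.5 mm and 10.7 degrees, less where a joint would pass 70% of its speed; a pose out of reach is approached as far as the arm can. A call with a gripper value outside its range is refused whole. The fingers move at their own pace and stop on an object; FORCE is the grip in N (left out, the last holds). Time passes only in rows, so rows that repeat a pose let the fingers close. It gives the time, the measured TCP pose, the force and the opening at its end, in the units of the state.
- manip.state(): the state, without advancing time (a new reading comes with each control period).
- manip.get_image(name): name is "side" or "top" or "wrist"; returns a dict with "image" (384x512x3 uint8, red, green, blue), "camera_matrix" (3x3 intrinsics, pixels), "distortion" ([k1, k2, p1, p2, k3] as OpenCV has them; the pictures are not rectified), "R" (3x3) and "t" (3): a world point X has camera coordinates R X + t; the wrist camera has in their place "mount" (4x4, takes a point from camera to tool coordinates, whose origin is the TCP and whose axes are the tool frame's). Camera axes: x right, y down, z forward; pixel columns grow to the right and rows downward; lengths in m; the calibration is good to about 2 mm. A picture is of the moment at which its call begins: read the wrist's pose just before it. There is no depth.
- manip.sign_off(): hands the job in, once; it reports no verdict.
The state is a dict: "time": time; "joint_positions": joint angles; "joint_velocities": joint speeds; "joint_efforts": joint torques, N m; "tcp_pos": TCP position; "eef_rot": TCP orientation; "force": force on the tool from outside, world axes, zero at the start; "ft_torque": the same for the moment, N m; "grip_width": finger opening in m.
Only numpy, scipy, OpenCV 4.12 (cv2) and the standard library are available. Lean on these libraries where they do the work, as an engineer would, in place of code of your own. Each camera call takes 0.05 s, during which the arm holds its last target. There are 200 camera calls.

TASK

Open the tooling case: pull up the recessed paddle handle to trip the latch and raise the lid until it stands fully open. Then lay the two clamps whose jaws are ratcheted shut gently in the case, flat on its floor, and let go of them; leave the lid standing open, and leave the clamp with open jaws, the steel die and the jar where they are.

Things in the scene. Friction and masses are not known exactly. Their poses are not given: they have to be found in the camera images.
- case: Cream steel tooling case fixed to the bench, tray 260 (x) x 340 (y) x 80 mm high, 4 mm walls; origin at the centre of its underside, x to the hinge side, z up. Free inner floor at z = 6 mm, x -126 to 126, y -166 to 99 mm; y 99 to 166 mm is a fixed dark foam rack of dies 51 mm high. Shut lid's top: 104 mm above the bench.
- lid_hinge (a point): Point on the lid's hinge axis, at the middle of the far rim: at x = 130, y = 0, z = 80 mm of the case, axis along the case's y. The point turns with the lid; the lid reaches 262 mm from it.
- lid (a joint): Lid angle, rad: 0 shut, grows as the front edge rises, stop at 1.66 (just past upright). A cream pan 266 x 344 x 24 mm, 0.8 kg, held at its front edge by the latch bolt when shut. Once free it takes about 5 N at the paddle to raise; its friction hinge holds it wherever it is left; from about 1.25 rad it goes on to the stop by itself.
- paddle (a joint): Paddle angle to the lid, rad: 0 flush, stop at 0.8, lip pulled up; a light spring (1 to 3 N at the lip) returns it. Its pivot is on the robot's side, 55 mm before the lip point and 4 mm higher (229 mm from the hinge axis, 18 mm above it), so the lip swings up and to the front. From about 0.6 rad the latch bolt is clear and pulling on lifts the lid; below that it cannot rise.
- paddle_lip (a point): Centre of the steel paddle's lip, the edge to pull up: plate 62 mm long (case x), 50 wide (y), 7 thick, lip turned down to 18 mm thick. It lies flush in a black dish in the lid, 95 (x) x 140 (y) x 42 mm deep: 45 mm free on either side, 26 mm beyond the lip. 94 mm above the bench when shut. x from pivot to lip, z up when flush.
- clamp_a_hub (a point): Centre of the pivot block of a black and orange ratchet hand clamp, jaws ratcheted SHUT (orange pads touching, handles together). The clamp lies flat, 165 long x 52 wide x 24 mm high, 0.11 kg: x axis to the jaws (67 mm), handles to -x (98 mm), z up. The block is 34 (x) x 34 (y) x 24 mm; this point is 12 mm above the underside. To be stowed.
- clamp_b_hub (a point): The same for the second clamp with its jaws ratcheted SHUT. To be stowed.
- clamp_c_hub (a point): The same for the clamp whose jaws are OPEN (pads about 45 mm apart, handles spread to about 100 mm wide). To be left alone.
- mat: Pale grey bench mat, 250 x 380 x 3 mm, fixed, on which the clamps lie side by side about 110 mm apart in any order; origin at the centre of its underside. It is to the left or the right of the case.
- die_mid (a point): Middle of an upright steel pellet die, 68 mm diameter, 87 mm high, standing beyond the mat; leave alone.
- jar_mid (a point): Middle of a white jar with a blue cap, 62 mm diameter, 85 mm high, standing beyond the mat; leave alone.
There are look-alikes about, which are no part of the job. Leave any turquoise look-alike of the part that bears clamp_b_hub alone. What is shaped like the part that bears clamp_a_hub but white is not meant.

How it is judged:
By the outcome, as a careful person would: the job done as asked, in the order asked, and still so for the second after the job is handed in, with the robot touching nothing.
It also fails if it takes over 69 s, if anything falls off the work surface, if the arm or the gripper's body presses on something with over 40 N, if the wrist force passes 120 N, or if a joint passes its speed limit or range.

## Working session

There is one attempt and no reset: what is moved stays moved. The work goes in short steps, Python scripts to look and compute and a shell command to move; the robot and the scene stay as the last step left them, time stands still between calls to the robot, and variables do not carry over. Pictures are saved under pics/ and viewed, about 8 in all and at most 12, crops included, and the job is handed in when it is done.

```bash
mkdir -p pics; cat > h.py <<'E'
import numpy as np, cv2
from rig import manip
def cam(n):
    s=manip.state(); d=manip.get_image(n)
    if 'mount' in d:
        T=np.eye(4);T[:3,:3]=s['eef_rot'];T[:3,3]=s['tcp_pos']
        W=T@np.array(d['mount']); d['R']=W[:3,:3].T; d['t']=-W[:3,:3].T@W[:3,3]
    d['R']=np.array(d['R']);d['t']=np.array(d['t']).ravel()
    return d
def ray(d,px):
    p=cv2.undistortPoints(np.array(px,float).reshape(-1,1,2),np.array(d['camera_matrix']),np.array(d['distortion'])).reshape(-1,2)
    v=np.c_[p,np.ones(len(p))]@d['R']
    return -d['R'].T@d['t'],v
def plane(d,px,z):
    c,v=ray(d,px); return c+v*((z-c[2])/v[:,2])[:,None]
def proj(d,X):
    return cv2.projectPoints(np.array(X,float).reshape(-1,1,3),cv2.Rodrigues(d['R'])[0],d['t'],np.array(d['camera_matrix']),np.array(d['distortion']))[0].reshape(-1,2)
def save(d,n): cv2.imwrite('pics/'+n,d['image'][:,:,::-1])
E
python3 - <<'E'
from h import *
import pickle
s=manip.state();print({k:np.round(v,3).tolist() for k,v in s.items()},manip.grasp_offset)
D={n:cam(n) for n in('top','side','wrist')}
pickle.dump(D,open('d0.pkl','wb'))
for n in D:print(n,np.round(-D[n]['R'].T@D[n]['t'],3),np.round(D[n]['R'],2).tolist(),np.round(D[n]['camera_matrix'],0).tolist())
save(D['top'],'top0.png');save(D['side'],'side0.png')
E
```

```text
{'time': 0.0, 'joint_positions': [-1.322, 0.494, 1.346, -0.0, 1.303, -0.095], 'joint_velocities': [-0.001, -0.0, 0.0, -0.0, 0.001, -0.0], 'joint_efforts': [0.002, -87.883, -38.186, 0.071, 0.053, -0.0], 'tcp_pos': [0.211, -0.588, 0.213], 'eef_rot': [[0.338, -0.941, -0.0], [-0.941, -0.338, 0.001], [-0.001, -0.0, -1.0]], 'force': [-0.063, -0.628, -0.096], 'ft_torque': [0.003, -0.003, -0.022], 'grip_width': 0.091} -0.0188
top [0.388 0.14  1.46 ] [[0.0, -1.0, 0.01], [-0.99, -0.0, -0.16], [0.16, -0.01, -0.99]] [[451.0, 0.0, 248.0], [0.0, 451.0, 191.0], [0.0, 0.0, 1.0]]
side [0.498 1.122 1.095] [[-0.99, -0.12, 0.0], [-0.08, 0.71, -0.7], [0.08, -0.7, -0.71]] [[430.0, 0.0, 261.0], [0.0, 430.0, 194.0], [0.0, 0.0, 1.0]]
wrist [ 0.281 -0.563  0.385] [[0.34, -0.94, -0.0], [-0.91, -0.33, 0.26], [-0.25, -0.09, -0.97]] [[292.0, 0.0, 253.0], [0.0, 292.0, 192.0], [0.0, 0.0, 1.0]]
```

View pics/top0.png

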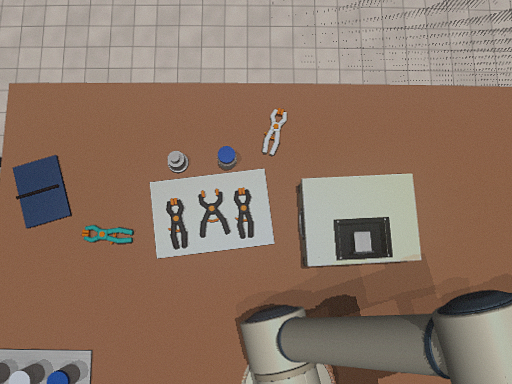

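View pics/side0.png

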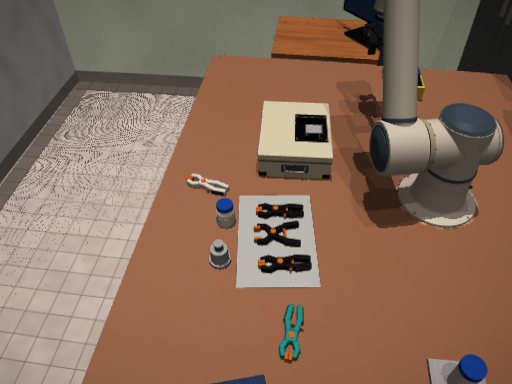

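The top view shows:
- **Case:** at about (360,220), with the paddle dish at (363,240) on the robot's side.
- **Mat:** to the left of the case, at (212,213).
- **Clamps:** shut ones at (176,222) and (244,212), the open one at (212,212).
- **Leave alone:** jar (227,156), die (177,160), and the white and turquoise look-alikes off the mat.

```bash
python3 - <<'E'
from h import *
import pickle
D=pickle.load(open('d0.pkl','rb'));d=D['top'];im=d['image'];hsv=cv2.cvtColor(im,cv2.COLOR_RGB2HSV)
# lid
m=((hsv[...,1]<60)&(hsv[...,2]>150)).astype(np.uint8)
m[:, :295]=0; m[:165]=0; m[272:]=0; m[:,430:]=0
c=max(cv2.findContours(m,0,2)[0],key=cv2.contourArea); 
r=cv2.boxPoints(cv2.minAreaRect(c)); P=plane(d,r,.104); print('lid',r.round(1).tolist(),P.round(4).tolist(),[np.linalg.norm(P[i]-P[i-1]).round(3) for i in range(4)],P.mean(0))
q=cv2.approxPolyDP(c,6,True).reshape(-1,2);print('poly',q.tolist(),plane(d,q,.104).round(3).tolist())
# dish
k=(im.max(2)<75).astype(np.uint8); k2=k.copy(); k2[:,:320]=0;k2[:205]=0;k2[262:]=0;k2[:,405:]=0
c=max(cv2.findContours(k2,0,2)[0],key=cv2.contourArea);r=cv2.boxPoints(cv2.minAreaRect(c));P=plane(d,r,.104);print('dish',P.round(4).tolist(),P.mean(0))
# paddle
m2=np.zeros_like(m);m2[228:256,350:376]=m[228:256,350:376]
m3=((im.max(2)>110)).astype(np.uint8);z=np.zeros_like(m3);z[226:258,350:378]=m3[226:258,350:378]
c=max(cv2.findContours(z,0,2)[0],key=cv2.contourArea);r=cv2.boxPoints(cv2.minAreaRect(c));P=plane(d,r,.1);print('paddle',r.round(1).tolist(),P.round(4).tolist(),P.mean(0))
# clamps
org=((hsv[...,0]<20)&(hsv[...,1]>170)&(hsv[...,2]>150)).astype(np.uint8)
for n,(x0,x1) in dict(A=(160,192),C=(194,232),B=(233,258)).items():
    z=np.zeros_like(k);z[182:254,x0:x1]=(k|org)[182:254,x0:x1]
    ys,xs=np.nonzero(z);P=plane(d,np.c_[xs,ys],.015)[:,:2]
    w=cv2.minAreaRect(P.astype(np.float32)*1000);print(n,len(P),w, P.mean(0))
    o=np.zeros_like(k);o[182:254,x0:x1]=org[182:254,x0:x1]
    nl,lab,st,ce=cv2.connectedComponentsWithStats(o)
    for i in range(1,nl):
        if st[i,4]>5:print('  org',st[i,4],ce[i].round(1),plane(d,ce[i],.02).round(4).tolist())
v=[im[215:262,325:400],im[182:254,155:262]]
a=cv2.resize(v[0],None,fx=8,fy=8,interpolation=2)[:,:600];b=cv2.resize(im[182:254,155:262],None,fx=5.5,fy=5.5)[:,:600]
o=np.zeros((600,600,3),np.uint8);h=cv2.resize(a,(450,282));o[:282,:450]=h;hb=cv2.resize(b,(450,303));o[290:593,:450]=hb
cv2.imwrite('pics/crop.png',o[...,::-1])
w=D['wrist'];cv2.imwrite('pics/w0.png',w['image'][...,::-1])
E
```

```text
lid [[301.70001220703125, 178.0], [415.8999938964844, 172.0], [420.6000061035156, 259.79998779296875], [306.3999938964844, 265.79998779296875]] [[0.6487, -0.0431, 0.104], [0.6697, -0.3993, 0.104], [0.4001, -0.3985, 0.104], [0.3829, -0.0527, 0.104]] [np.float64(0.266), np.float64(0.357), np.float64(0.27), np.float64(0.346)] [ 0.52533328 -0.22342966  0.104     ]
poly [[412, 174], [302, 178], [308, 265], [420, 259]] [[0.663, -0.386, 0.104], [0.649, -0.044, 0.104], [0.385, -0.058, 0.104], [0.403, -0.397, 0.104]]
dish [[0.5212, -0.1375, 0.104], [0.5316, -0.3084, 0.104], [0.4106, -0.3101, 0.104], [0.4011, -0.1415, 0.104]] [ 0.46611722 -0.22436102  0.104     ]
paddle [[354.0, 232.0], [371.0, 232.0], [371.0, 251.0], [354.0, 251.0]] [[0.484, -0.1998, 0.1], [0.484, -0.2518, 0.1], [0.4268, -0.2496, 0.1], [0.4269, -0.1979, 0.1]] [ 0.45543002 -0.22476084  0.1       ]
A 499 ((517.9074096679688, 349.9959411621094), (161.1819305419922, 54.980472564697266), 8.167745590209961) [0.51562345 0.34837808]
  org 32 [173.5 201. ] [[0.5875, 0.3599, 0.02]]
  org 19 [175.8 218. ] [[0.5327, 0.3511, 0.02]]
C 472 ((525.7859497070312, 228.92123413085938), (204.0881805419922, 94.03158569335938), 2.144113302230835) [0.54829892 0.23558331]
  org 12 [216.5 191.5] [[0.6191, 0.222, 0.02]]
  org 11 [202.5 193.3] [[0.6131, 0.267, 0.02]]
  org 15 [211.5 207.9] [[0.5656, 0.2373, 0.02]]
  org 13 [213.  220.1] [[0.5265, 0.232, 0.02]]
B 471 ((537.2366333007812, 133.3844757080078), (191.241455078125, 52.756011962890625), 5.74436092376709) [0.54954352 0.13402711]
  org 27 [241.4 190.7] [[0.6219, 0.1418, 0.02]]
  org 16 [243.2 207.4] [[0.5678, 0.1355, 0.02]]
```

View pics/crop.png

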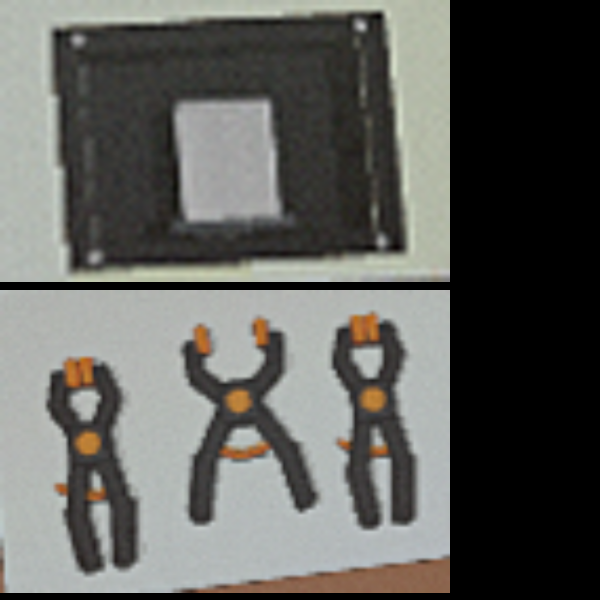

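The crop confirms A (left) and B (right) have shut jaws and C (middle) is open. The steel paddle sits centrally in the dish, with its lip on the far side. The numbers agree with the given sizes: lid 0.266 x 0.346 m, yaw about 0.045 rad, lip near (0.481,-0.223). I'll move above the lip next.

```bash
cat >> h.py <<'E'
from scipy.spatial.transform import Rotation as Ro
def down(deg,tilt=0):
    # tool x along world angle deg, z down; tilt about tool x (deg)
    a=np.radians(deg);x=np.array([np.cos(a),np.sin(a),0]);z=np.array([0,0,-1.]);y=np.cross(z,x)
    return np.c_[x,y,z]@Ro.from_rotvec([np.radians(tilt),0,0]).as_matrix()
def to(pos,R=None,frm=None):
    s=manip.state();R0,p0=(np.array(s['eef_rot']),np.array(s['tcp_pos'])) if frm is None else frm
    R=R0 if R is None else R
    w=Ro.from_matrix(R0.T@R).as_rotvec(degrees=True)/6; t=R0.T@(np.array(pos)-p0)/.06
    print('row',np.r_[w,t].round(2).tolist())
E
python3 -c "
from h import *
to([.47,-.223,.26],down(-87.4))"
```

```text
row [0.0, 0.01, 2.86, -4.27, -6.12, -0.77]
```

```bash
python3 -m jog '[[0,0,0,-0.5,-0.7,-0.77,0],[0,0,1,-4.27,-6.12,-0.77,0],[0,0,2.86,-4.27,-6.12,-0.77,0],[0,0,2.86,-4.27,-6.12,-0.77,0],[0,0,2.86,-4.27,-6.12,-0.77,0],[0,0,2.86,-4.27,-6.12,-0.77,0],[0,0,2.86,-4.27,-6.12,-0.77,0],[0,0,2.86,-4.27,-6.12,-0.77,0],[0,0,2.86,-4.27,-6.12,-0.77,0],[0,0,2.86,-4.27,-6.12,-0.77,0]]' 60
python3 - <<'E'
from h import *
import pickle
s=manip.state();print(s['tcp_pos'],s['time'],np.round(s['joint_positions'],2))
d=cam('wrist');pickle.dump(d,open('w1.pkl','wb'));im=d['image']
print(proj(d,[[.481,-.223,.094],[.484,-.198,.1],[.484,-.25,.1]]).round(0).tolist())
save(d,'w1.png')
E
```

```text
time: 1.4
tcp_pos: [0.47, -0.2233, 0.26]
eef_rot: [[0.045, -0.999, -0.0], [-0.999, -0.045, -0.0], [0.0, 0.0, -1.0]]
force: [0.2, -0.8, -0.2]
grip_width: 0.0911
[ 0.46995374 -0.22326186  0.25999137] 1.4 [-0.56  0.3   1.53 -0.    1.31  0.97]
[[254.0, 168.0], [232.0, 165.0], [277.0, 167.0]]
```

View pics/w1.png

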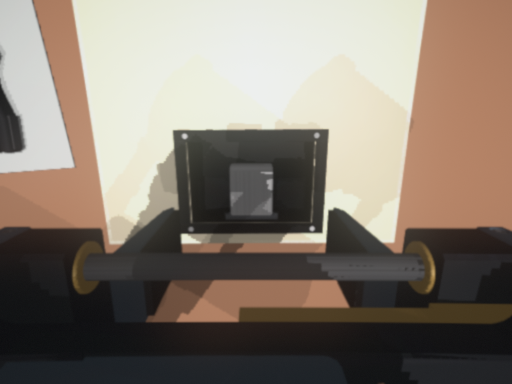

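The wrist view shows the paddle at (230-273, 163-214), with its lip edge at row 163. That puts the lip at about (0.483,-0.220), within 3 mm of the top view. I'll descend with the jaws astride the paddle.

```bash
python3 -c "
from h import *
to([.477,-.22,.072])"
```

```text
row [0.0, 0.0, 0.0, -0.05, -0.12, 3.13]
```

```bash
python3 -m jog '[[0,0,0,-0.05,-0.12,1,45],[0,0,0,-0.05,-0.12,1.9,45],[0,0,0,-0.05,-0.12,2.3,45],[0,0,0,-0.05,-0.12,2.6,45],[0,0,0,-0.05,-0.12,2.85,45],[0,0,0,-0.05,-0.12,3.0,45],[0,0,0,-0.05,-0.12,3.13,45],[0,0,0,-0.05,-0.12,3.13,45]]' 60 && python3 -m jog '[[0,0,0,0,0,0,150],[0,0,0,0,0,0,150],[0,0,0,0,0,0,150],[0,0,0,0,0,0,150],[0,0,0,0,0,0,150]]' 60
python3 - <<'E'
from h import *
# planned trajectory of lip point: case frame
C=np.array([.5245,-.2205,0]);a=.045
ex=np.array([np.cos(a),np.sin(a),0]);ez=np.array([0,0,1.])
H=C+ex*.13+ez*.08
def lip(th,ph):
    # in lid frame: pivot at r=.229,h=.018 ; lip = pivot + rot(.055,-.004)
    x=-.229+.055*np.cos(ph)+.004*np.sin(ph); z=.018+.055*np.sin(ph)-.004*np.cos(ph)
    # lid rot: -x -> +z
    X=x*np.cos(th)+z*np.sin(th); Z=-x*np.sin(th)+z*np.cos(th)
    return H+ex*X+ez*Z
l0=lip(0,0);print('lip0',l0.round(4))
s=manip.state();R0=np.array(s['eef_rot'])
for th,ph in [(0,.2),(0,.4),(0,.6),(0,.7),(.1,.72),(.2,.72),(.3,.72),(.4,.72),(.5,.72),(.6,.72),(.7,.72),(.8,.72),(.9,.72),(1.,.72),(1.1,.72),(1.2,.72)]:
    d=lip(th,ph)-l0; print(th,ph,(R0.T@d/.06).round(2).tolist(),'net tilt deg',round(np.degrees(th-ph)))
E
```

```text
time: 2.45
tcp_pos: [0.4772, -0.2197, 0.0721]
eef_rot: [[0.045, -0.999, -0.0], [-0.999, -0.045, 0.0], [-0.0, 0.0, -1.0]]
force: [-0.5, 0.2, -1.0]
grip_width: 0.0755
time: 3.08
tcp_pos: [0.4775, -0.2198, 0.0724]
eef_rot: [[0.045, -0.999, 0.0], [-0.999, -0.045, -0.0], [0.0, -0.0, -1.0]]
force: [0.4, -1.3, 2.5]
grip_width: 0.0491
lip0 [ 0.4805 -0.2225  0.094 ]
0 0.2 [0.0, 0.0, -0.18] net tilt deg -11
0 0.4 [0.0, 0.05, -0.36] net tilt deg -23
0 0.6 [0.0, 0.12, -0.53] net tilt deg -34
0 0.7 [0.0, 0.17, -0.61] net tilt deg -40
0.1 0.72 [0.0, 0.08, -0.92] net tilt deg -36
0.2 0.72 [0.0, -0.05, -1.22] net tilt deg -30
0.3 0.72 [0.0, -0.21, -1.49] net tilt deg -24
0.4 0.72 [0.0, -0.39, -1.75] net tilt deg -18
0.5 0.72 [0.0, -0.6, -1.99] net tilt deg -13
0.6 0.72 [0.0, -0.84, -2.21] net tilt deg -7
0.7 0.72 [0.0, -1.09, -2.41] net tilt deg -1
0.8 0.72 [0.0, -1.37, -2.57] net tilt deg 5
0.9 0.72 [0.0, -1.65, -2.71] net tilt deg 10
1.0 0.72 [0.0, -1.95, -2.82] net tilt deg 16
1.1 0.72 [0.0, -2.26, -2.9] net tilt deg 22
1.2 0.72 [0.0, -2.58, -2.95] net tilt deg 28
```

Gripped at 49 mm, which matches the paddle's width. Next I'll swing the lip up with the tool tilting along.

```bash
python3 -m jog '[[1,0,0,-0,-0.03,-0.1,150],[2,0,0,0,-0.06,-0.19,150],[2.75,0,0,0,-0.06,-0.28,150],[3.5,0,0,0,-0.06,-0.38,150],[4.25,0,0,0,-0.05,-0.47,150],[5,0,0,0,-0.04,-0.57,150],[5.5,0,0,0,-0.03,-0.62,150],[6,0,0,0,-0.01,-0.67,150],[6,0,0,0,-0.01,-0.67,150]]'
python3 - <<'E'
from h import *
d=cam('top');save(d,'t2.png')
s=manip.state();print(np.round(s['ft_torque'],2),np.round(s['joint_positions'],2))
E
```

```text
time: 4.2
tcp_pos: [0.4792, -0.2199, 0.1133]
eef_rot: [[0.045, -0.806, 0.59], [-0.999, -0.036, 0.027], [-0.001, -0.591, -0.807]]
force: [19.3, 4.4, -4.0]
grip_width: 0.0494
[ 0.3  -2.24  0.48] [-0.87  0.46  2.17  1.4   0.5  -0.62]
```

```bash
cat > traj.py <<'E'
from h import *
C=np.array([.5245,-.2205,0]);a=.045
ex=np.array([np.cos(a),np.sin(a),0]);ez=np.array([0,0,1.]);H=C+ex*.13+ez*.08
def lip(th,ph):
    x=-.229+.055*np.cos(ph)+.004*np.sin(ph); z=.018+.055*np.sin(ph)-.004*np.cos(ph)
    return H+ex*(x*np.cos(th)+z*np.sin(th))+ez*(-x*np.sin(th)+z*np.cos(th))
def run(now,lst):  # now=(th,ph); lst of th,ph,tilt
    s=manip.state();R0=np.array(s['eef_rot']);p0=np.array(s['tcp_pos']);g0=p0-.0188*R0[:,2]
    for th,ph,ti in lst:
        R=down(-87.4,ti);g=g0+lip(th,ph)-lip(*now);print(th,ti,end=' ');to(g+.0188*R[:,2],R,(R0,p0))
E
python3 -c "
from traj import *
run((0,.7),[(.1,.72,34),(.2,.72,30),(.3,.72,26),(.4,.72,22),(.5,.72,17),(.6,.72,12),(.7,.72,7)])"
```

```text
0.1 34 row [-0.36, 0.01, -0.0, 0.0, -0.25, -0.2]
0.2 30 row [-1.03, 0.01, -0.0, 0.0, -0.5, -0.36]
0.3 26 row [-1.7, 0.01, 0.0, -0.0, -0.77, -0.5]
0.4 22 row [-2.36, 0.01, 0.0, -0.0, -1.06, -0.6]
0.5 17 row [-3.2, 0.01, 0.0, -0.0, -1.34, -0.68]
0.6 12 row [-4.03, 0.01, 0.0, 0.0, -1.64, -0.73]
0.7 7 row [-4.86, 0.01, 0.0, 0.0, -1.93, -0.75]
```

```bash
python3 -m jog '[[-0.2,0,0,0,-0.13,-0.1,150],[-0.36,0,0,0,-0.25,-0.2,150],[-0.7,0,0,0,-0.38,-0.28,150],[-1.03,0,0,0,-0.5,-0.36,150],[-1.4,0,0,0,-0.64,-0.43,150],[-1.7,0,0,0,-0.77,-0.5,150],[-1.7,0,0,0,-0.77,-0.5,150]]'
python3 - <<'E'
from traj import *
s=manip.state();g=s['tcp_pos']-.0188*np.array(s['eef_rot'])[:,2];print('g',g,'lip model',lip(.3,.72),np.round(s['ft_torque'],2))
d=cam('side');save(d,'s2.png')
E
```

```text
time: 5.12
tcp_pos: [0.4971, -0.2187, 0.1642]
eef_rot: [[0.047, -0.9, 0.434], [-0.999, -0.042, 0.019], [0.001, -0.434, -0.901]]
force: [-15.2, -6.4, 4.5]
grip_width: 0.0495
g [ 0.48897684 -0.21908291  0.18114543] lip model [ 0.49293023 -0.2219216   0.18364465] [-0.97  2.72 -0.3 ]
```

View pics/s2.png

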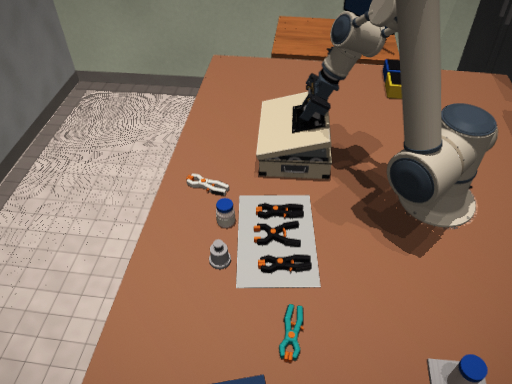

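The side view shows the lid rising, with its near edge open above the tray at about (325,145) and the gripper holding the paddle. I'll continue along the arc.

```bash
python3 -c "
from traj import *
run((.3,.72),[(.4,.72,22),(.5,.72,17),(.6,.72,12),(.7,.72,7),(.8,.72,2),(.9,.72,-2),(1.0,.72,-4),(1.1,.72,-6)])"
```

```text
0.4 22 row [-0.62, -0.01, 0.01, 0.0, -0.26, -0.15]
0.5 17 row [-1.46, -0.01, 0.01, 0.0, -0.53, -0.28]
0.6 12 row [-2.29, -0.01, 0.01, 0.0, -0.81, -0.38]
0.7 7 row [-3.12, -0.01, 0.01, 0.0, -1.09, -0.45]
0.8 2 row [-3.96, -0.01, 0.01, 0.0, -1.39, -0.5]
0.9 -2 row [-4.62, -0.01, 0.01, 0.0, -1.69, -0.51]
1.0 -4 row [-4.96, -0.01, 0.01, 0.0, -1.99, -0.48]
1.1 -6 row [-5.29, -0.01, 0.01, 0.0, -2.3, -0.42]
```

```bash
python3 -m jog '[[-0.3,0,0,0,-0.13,-0.08,150],[-0.62,0,0,0,-0.26,-0.15,150],[-1.04,0,0,0,-0.4,-0.22,150],[-1.46,0,0,0,-0.53,-0.28,150],[-1.9,0,0,0,-0.67,-0.33,150],[-2.3,0,0,0,-0.81,-0.38,150],[-2.7,0,0,0,-0.95,-0.42,150],[-3.1,0,0,0,-1.09,-0.45,150]]'; python3 -c "
from traj import *
run((.7,.72),[(.8,.72,2),(.9,.72,-2),(1.0,.72,-4),(1.1,.72,-6)])"
```

```text
time: 6.18
tcp_pos: [0.5425, -0.2165, 0.2166]
eef_rot: [[0.045, -0.992, 0.119], [-0.999, -0.045, 0.006], [-0.0, -0.12, -0.993]]
force: [-15.3, -2.3, 11.4]
grip_width: 0.0497
0.8 2 row [-0.81, 0.0, -0.0, 0.0, -0.26, -0.13]
0.9 -2 row [-1.48, 0.0, 0.0, 0.0, -0.54, -0.24]
1.0 -4 row [-1.81, 0.0, 0.0, 0.0, -0.85, -0.32]
1.1 -6 row [-2.14, 0.0, 0.0, 0.0, -1.15, -0.36]
```

```bash
python3 -m jog '[[-0.4,0,0,0,-0.13,-0.07,150],[-0.8,0,0,0,-0.26,-0.13,150],[-1.1,0,0,0,-0.4,-0.19,150],[-1.48,0,0,0,-0.54,-0.24,150],[-1.65,0,0,0,-0.7,-0.28,150],[-1.8,0,0,0,-0.85,-0.32,150],[-2,0,0,0,-1.0,-0.34,150],[-2.14,0,0,0,-1.15,-0.36,150],[-2.14,0,0,0,-1.15,-0.36,150]]'
python3 - <<'E'
from traj import *
s=manip.state();g=s['tcp_pos']-.0188*np.array(s['eef_rot'])[:,2];print('g',g,'lip model',lip(1.1,.72),np.round(s['ft_torque'],2))
d=cam('side');cv2.imwrite('pics/s3.png',cv2.resize(d['image'][20:220,200:460],None,fx=2.5,fy=2.5)[...,::-1])
E
```

```text
time: 7.3
tcp_pos: [0.6105, -0.213, 0.2474]
eef_rot: [[0.046, -0.994, -0.099], [-0.999, -0.046, -0.004], [-0.001, 0.099, -0.995]]
force: [-3.6, 3.9, 11.9]
grip_width: 0.0496
g [ 0.61238116 -0.212931    0.26606443] lip model [ 0.6161682  -0.21637214  0.26813593] [ 0.65  1.33 -0.02]
```

View pics/s3.png

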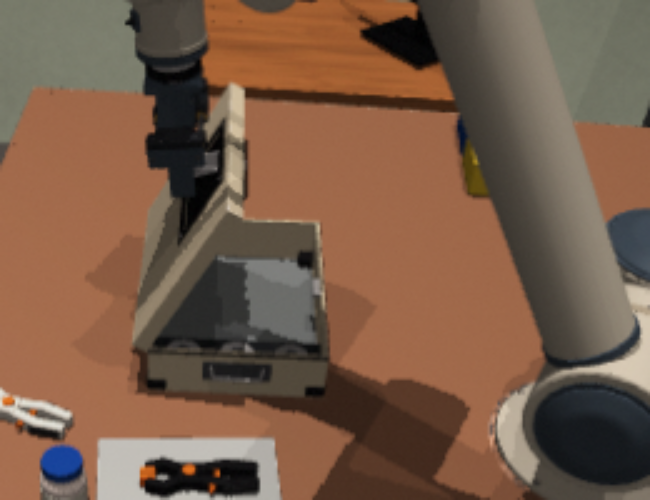

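The lid stands at about 1.1 rad and the case interior is visible, with the rack on the near (+y) side. I'll release the paddle, rise clear, and then push the lid home from its inner side.

```bash
python3 -m jog '[[0,0,0,0,0,0,45],[0,0,0,0,0,0,45],[0,0,0,0,0,0,45],[0,0,0,0,0,-0.5,45],[0,0,0,0,0,-1.2,45],[0,0,0,0,0,-2.2,45],[0,0,0,0,0,-3.2,45],[0,0,0,0,0,-3.2,45]]'
python3 -c "
from h import *
R=down(-87.4);s=manip.state();print(np.round(s['joint_positions'],2))
to([.48,-.215,.44],R);to([.48,-.215,.285],R)
to([.62,-.21,.285],R,(R,np.array([.48,-.215,.285])))"
```

```text
time: 8.35
tcp_pos: [0.6306, -0.2132, 0.4429]
eef_rot: [[0.045, -0.995, -0.09], [-0.999, -0.045, -0.008], [0.004, 0.091, -0.996]]
force: [0.8, -0.5, -1.7]
grip_width: 0.0751
[-0.39  0.51  0.72 -0.05  1.99  1.12]
row [0.87, -0.03, -0.0, -0.08, 2.49, 0.28]
row [0.87, -0.03, -0.0, -0.09, 2.26, 2.85]
row [0.0, 0.0, 0.0, 0.02, -2.33, 0.0]
```

```bash
python3 -m jog '[[0.87,0,0,-0.08,1,0.1,255],[0.87,0,0,-0.08,2,0.2,255],[0.87,0,0,-0.08,2.49,0.28,255],[0.87,0,0,-0.08,2.45,1,255],[0.87,0,0,-0.08,2.35,2,255],[0.87,0,0,-0.08,2.26,2.85,255],[0.87,0,0,-0.08,2.26,2.85,255],[0.87,0,0,-0.08,2.26,2.85,255]]' 20 && python3 -m jog '[[0,0,0,0,-0.4,0,255],[0,0,0,0,-0.7,0,255],[0,0,0,0,-1.0,0,255],[0,0,0,0,-1.3,0,255],[0,0,0,0,-1.6,0,255],[0,0,0,0,-1.85,0,255],[0,0,0,0,-2.1,0,255],[0,0,0,0,-2.33,0,255],[0,0,0,0,-2.33,0,255]]'
```

```text
time: 9.35
tcp_pos: [0.4781, -0.2153, 0.2828]
eef_rot: [[0.045, -0.999, -0.006], [-0.999, -0.045, -0.001], [0.001, 0.006, -1.0]]
force: [0.0, -0.7, 0.2]
grip_width: 0.0005
time: 10.48
tcp_pos: [0.6178, -0.2085, 0.2798]
eef_rot: [[0.046, -0.999, -0.007], [-0.999, -0.046, -0.0], [-0.0, 0.007, -1.0]]
force: [-0.4, -0.7, -0.7]
grip_width: 0.0003
```

```bash
python3 -m jog '[[0,0,0,0,0.8,0,255],[0,0,0,0,1.6,0,200],[0,0,0,0,2.3,0,0],[0,0,0,0,2.3,0,0]]'
python3 - <<'E'
from h import *
d=cam('side');cv2.imwrite('pics/s4.png',cv2.resize(d['image'][20:220,200:460],None,fx=2,fy=2)[...,::-1])
to([.535,.345,.24],down(-80.8));to([.567,.136,.24],down(-83.4))
E
```

```text
time: 10.98
tcp_pos: [0.4765, -0.2147, 0.2816]
eef_rot: [[0.044, -0.999, -0.008], [-0.999, -0.044, -0.0], [0.0, 0.008, -1.0]]
force: [-0.0, -0.1, -0.3]
grip_width: 0.0275
row [0.07, 0.0, -1.11, -9.28, -1.36, 0.68]
row [0.07, -0.0, -0.68, -5.78, -1.74, 0.68]
```

View pics/s4.png

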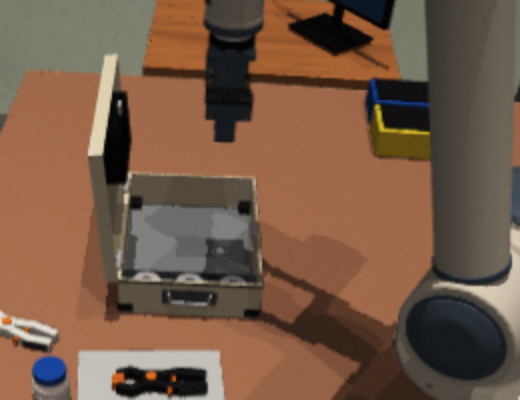

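The lid now stands fully open at the stop. Next I go above shut clamp B.

```bash
python3 -m jog '[[0,0,-0.2,-1,-0.4,0.1,0],[0,0,-0.5,-3,-1,0.4,0],[0,0,-0.68,-5.78,-1.74,0.68,0],[0,0,-0.68,-5.78,-1.74,0.68,0],[0,0,-0.68,-5.78,-1.74,0.68,0],[0,0,-0.68,-5.78,-1.74,0.68,0],[0,0,-0.68,-5.78,-1.74,0.68,0],[0,0,-0.68,-5.78,-1.74,0.68,0],[0,0,-0.68,-5.78,-1.74,0.68,0]]'
cat > meas.py <<'E'
from h import *
def orange(d,zpad=.022,zhub=.027):
    im=d['image'];hsv=cv2.cvtColor(im,cv2.COLOR_RGB2HSV)
    o=((hsv[...,0]<20)&(hsv[...,1]>150)&(hsv[...,2]>90)).astype(np.uint8)
    nl,lab,st,ce=cv2.connectedComponentsWithStats(o)
    for i in range(1,nl):
        if st[i,4]>25:print('org',st[i,4],st[i,2:4].tolist(),ce[i].round(0).tolist(),plane(d,ce[i],zhub).round(4).tolist())
E
python3 - <<'E'
from meas import *
d=cam('wrist');save(d,'w5.png');s=manip.state();print(s['tcp_pos'],s['time']);orange(d);print('tcp proj',proj(d,[s['tcp_pos']]).tolist())
E
```

```text
time: 12.15
tcp_pos: [0.5677, 0.1354, 0.2396]
eef_rot: [[0.115, -0.993, -0.007], [-0.993, -0.115, -0.0], [-0.0, 0.007, -1.0]]
force: [0.2, -0.1, 0.4]
grip_width: 0.0915
[0.56763517 0.13535234 0.23964535] 12.2
org 49 [6, 15] [189.0, 122.0] [[0.6175, 0.2246, 0.027]]
org 29 [5, 15] [155.0, 124.0] [[0.61, 0.2674, 0.027]]
org 74 [7, 15] [246.0, 127.0] [[0.6202, 0.1518, 0.027]]
org 81 [6, 16] [254.0, 127.0] [[0.6212, 0.1409, 0.027]]
org 229 [17, 17] [79.0, 134.0] [[0.5866, 0.3626, 0.027]]
org 57 [10, 10] [172.0, 163.0] [[0.5622, 0.2445, 0.027]]
org 140 [14, 13] [86.0, 177.0] [[0.5301, 0.3571, 0.027]]
org 31 [10, 5] [250.0, 174.0] [[0.5594, 0.1394, 0.027]]
org 58 [25, 5] [177.0, 188.0] [[0.5284, 0.2364, 0.027]]
org 29 [9, 4] [251.0, 196.0] [[0.5293, 0.135, 0.027]]
org 38 [9, 5] [95.0, 202.0] [[0.4958, 0.3466, 0.027]]
tcp proj [[253.56693077899249, 233.0365680568578]]
```

View pics/w5.png

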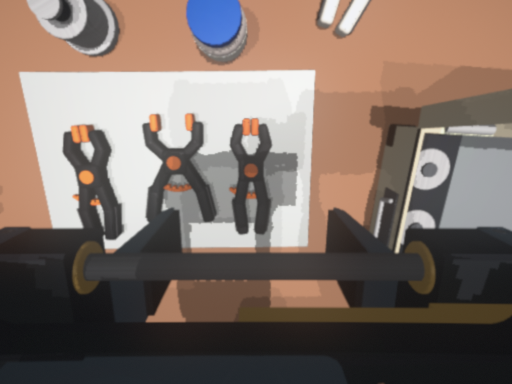

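B's hub is at pixel (251,170) with its pads at (250,127). That gives a hub at about (0.566,0.137) and a yaw of about 7.5°, agreeing with the top view within 2 mm.

```bash
python3 -c "
from h import *
to([.566,.137,.007],down(-82.5))"
```

```text
row [0.07, 0.0, -0.15, -0.03, -0.0, 3.88]
```

```bash
python3 -m jog '[[0.07,0,-0.15,-0.03,0,1,85],[0.07,0,-0.15,-0.03,0,2,85],[0.07,0,-0.15,-0.03,0,2.8,85],[0.07,0,-0.15,-0.03,0,3.3,85],[0.07,0,-0.15,-0.03,0,3.6,85],[0.07,0,-0.15,-0.03,0,3.8,85],[0.07,0,-0.15,-0.03,0,3.87,85],[0.07,0,-0.15,-0.03,0,3.87,85]]' 25 && python3 -m jog '[[0,0,0,0,0,0,200],[0,0,0,0,0,0,200],[0,0,0,0,0,0,200],[0,0,0,0,0,0,200],[0,0,0,0,0,0,200]]' 25
```

```text
time: 13.2
tcp_pos: [0.5659, 0.1379, 0.0077]
eef_rot: [[0.131, -0.991, 0.001], [-0.991, -0.131, 0.001], [-0.001, -0.001, -1.0]]
force: [-0.1, 0.4, -0.0]
grip_width: 0.0608
time: 13.82
tcp_pos: [0.566, 0.1382, 0.0077]
eef_rot: [[0.132, -0.991, 0.001], [-0.991, -0.132, 0.001], [-0.001, -0.001, -1.0]]
force: [-0.4, -0.0, 5.0]
grip_width: 0.0386
```

```bash
python3 -m jog '[[0,0,0,0,0,-0.2,200],[0,0,0,0,0,-0.6,200],[0,0,0,0,0,-1.4,200],[0,0,0,0,0,-2.3,200],[0,0,0,0,0,-3.2,200],[0,0,0,0,0,-3.2,200]]'
python3 - <<'E'
from h import *
d=cam('wrist');cv2.imwrite('pics/w6.png',d['image'][100:300,130:400,::-1])
to([.523,-.2957,.2],down(-87.4))
E
```

```text
time: 14.58
tcp_pos: [0.5675, 0.1383, 0.204]
eef_rot: [[0.132, -0.991, 0.007], [-0.991, -0.132, 0.002], [-0.001, -0.007, -1.0]]
force: [0.4, 0.5, -2.3]
grip_width: 0.0388
row [-0.03, 0.01, 0.83, 7.07, 1.67, 0.01]
```

View pics/w6.png

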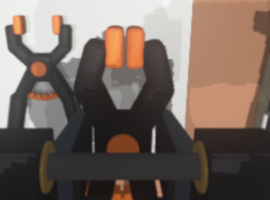

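Clamp B is held squarely, with its hub at (123,145) in the crop, between the fingers. I'll carry it over the case.

```bash
python3 -m jog '[[0,0,0.1,0.8,0.2,0,200],[0,0,0.3,2.5,0.6,0,200],[0,0,0.83,7.07,1.67,0,200],[0,0,0.83,7.07,1.67,0,200],[0,0,0.83,7.07,1.67,0,200],[0,0,0.83,7.07,1.67,0,200],[0,0,0.83,7.07,1.67,0,200],[0,0,0.83,7.07,1.67,0,200],[0,0,0.83,7.07,1.67,0,200],[0,0,0.83,7.07,1.67,0,200]]'
python3 -c "
from h import *
s=manip.state();print(np.round(s['joint_positions'],2))
to([.523,-.2957,.0115],down(-87.4))"
```

```text
time: 15.88
tcp_pos: [0.522, -0.2941, 0.1984]
eef_rot: [[0.046, -0.999, -0.001], [-0.999, -0.046, 0.002], [-0.002, 0.001, -1.0]]
force: [1.4, 0.7, -0.8]
grip_width: 0.0388
[-0.61  0.47  1.43  0.    1.24  0.91]
row [0.01, 0.02, 0.01, 0.03, -0.02, 3.12]
```

```bash
python3 -m jog '[[0,0,0,0.03,-0.02,0.7,200],[0,0,0,0.03,-0.02,1.4,200],[0,0,0,0.03,-0.02,2.0,200],[0,0,0,0.03,-0.02,2.5,200],[0,0,0,0.03,-0.02,2.8,200],[0,0,0,0.03,-0.02,2.95,200],[0,0,0,0.03,-0.02,3.04,200],[0,0,0,0.03,-0.02,3.09,200],[0,0,0,0.03,-0.02,3.12,200]]'
```

```text
time: 17.0
tcp_pos: [0.5237, -0.2976, 0.0122]
eef_rot: [[0.045, -0.999, 0.001], [-0.999, -0.045, 0.0], [-0.0, -0.001, -1.0]]
force: [-1.3, 0.2, -0.0]
grip_width: 0.0391
```

```bash
python3 -m jog '[[0,0,0,0,0,0.01,200],[0,0,0,0,0,0.02,200],[0,0,0,0,0,0.02,200]]'
```

```text
time: 17.38
tcp_pos: [0.5236, -0.2975, 0.0107]
eef_rot: [[0.045, -0.999, 0.0], [-0.999, -0.045, 0.0], [-0.0, -0.0, -1.0]]
force: [0.5, 0.1, 0.4]
grip_width: 0.0387
```

```bash
python3 -m jog '[[0,0,0,0,0,0.005,180],[0,0,0,0,0,0.005,140],[0,0,0,0,0,0.005,110],[0,0,0,0,0,0.005,85],[0,0,0,0,0,0.005,85],[0,0,0,0,0,-0.5,85],[0,0,0,0,0,-1.5,85],[0,0,0,0,0,-2.5,85],[0,0,0,0,0,-3.5,85],[0,0,0,0,0,-3.8,85]]'
python3 - <<'E'
from meas import *
d=cam('wrist');save(d,'w7.png');orange(d,zhub=.03)
to([.532,.353,.23],down(-80.8))
E
```

```text
time: 18.62
tcp_pos: [0.5246, -0.2982, 0.2428]
eef_rot: [[0.045, -0.999, 0.005], [-0.999, -0.045, -0.003], [0.003, -0.005, -1.0]]
force: [0.1, -1.2, -0.4]
grip_width: 0.0609
org 34 [7, 14] [248.0, 131.0] [[0.5759, -0.2894, 0.03]]
org 45 [7, 15] [256.0, 131.0] [[0.5754, -0.3, 0.03]]
org 117 [12, 12] [252.0, 172.0] [[0.5218, -0.2966, 0.03]]
org 35 [10, 5] [252.0, 197.0] [[0.4866, -0.2977, 0.03]]
row [-0.05, -0.03, -1.1, -10.84, -0.61, 0.19]
```

View pics/w7.png

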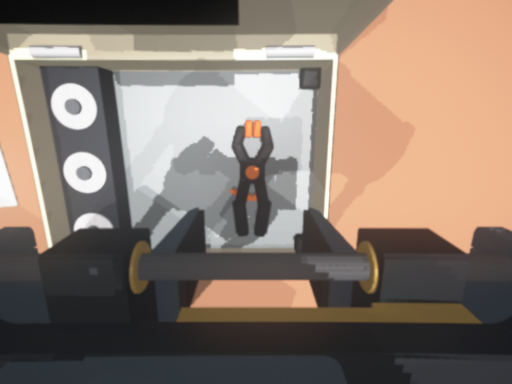

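Clamp B lies flat in the case: hub (252,172), world (0.522,-0.297). Now to clamp A.

```bash
python3 -m jog '[[0,0,0,-1,0,0,85],[0,0,-0.4,-3,-0.2,0.1,85],[0,0,-0.8,-7,-0.4,0.19,85],[0,0,-1.1,-10.84,-0.61,0.19,85],[0,0,-1.1,-10.84,-0.61,0.19,85],[0,0,-1.1,-10.84,-0.61,0.19,85],[0,0,-1.1,-10.84,-0.61,0.19,85],[0,0,-1.1,-10.84,-0.61,0.19,85],[0,0,-1.1,-10.84,-0.61,0.19,85],[0,0,-1.1,-10.84,-0.61,0.19,85]]' && python3 -m jog '[[0,0,0,0,0,0,85],[0,0,0,0,0,0,85],[0,0,0,0,0,0,85]]'
python3 - <<'E'
from meas import *
d=cam('wrist');save(d,'w8.png');orange(d)
for p in ([.532,.352],[.532,.353]):to(p+[.007],down(-81.5))
E
```

```text
time: 19.92
tcp_pos: [0.5297, 0.3267, 0.2271]
eef_rot: [[0.16, -0.987, -0.001], [-0.987, -0.16, 0.0], [-0.0, 0.001, -1.0]]
force: [0.8, -0.4, 0.9]
grip_width: 0.0609
time: 20.3
tcp_pos: [0.5303, 0.3234, 0.2278]
eef_rot: [[0.158, -0.987, -0.001], [-0.987, -0.158, 0.0], [-0.0, 0.0, -1.0]]
force: [-0.5, -0.2, -0.1]
grip_width: 0.061
org 44 [6, 15] [305.0, 116.0] [[0.6085, 0.2717, 0.027]]
org 79 [7, 16] [343.0, 115.0] [[0.6163, 0.2268, 0.027]]
org 64 [8, 16] [225.0, 124.0] [[0.5834, 0.3687, 0.027]]
org 67 [7, 15] [233.0, 123.0] [[0.5855, 0.3586, 0.027]]
org 152 [14, 14] [322.0, 156.0] [[0.5631, 0.2409, 0.027]]
org 255 [21, 16] [9.0, 167.0] [[0.4857, 0.632, 0.027]]
org 131 [13, 13] [230.0, 167.0] [[0.5304, 0.3547, 0.027]]
org 130 [14, 12] [44.0, 176.0] [[0.4803, 0.5888, 0.027]]
org 60 [8, 9] [80.0, 182.0] [[0.4805, 0.5447, 0.027]]
org 98 [27, 7] [318.0, 183.0] [[0.5284, 0.2381, 0.027]]
org 35 [9, 5] [231.0, 193.0] [[0.4958, 0.3482, 0.027]]
row [0.0, 0.0, 0.1, -0.47, -0.1, 3.68]
row [0.0, 0.0, 0.1, -0.48, -0.1, 3.68]
```

```bash
python3 -c "
from h import *
to([.531,.3535,.007],down(-80.5))"
```

```text
row [0.0, 0.0, -0.07, -0.49, -0.09, 3.68]
```

```bash
python3 -m jog '[[0,0,-0.07,-0.49,-0.09,0.3,85],[0,0,-0.07,-0.49,-0.09,1,85],[0,0,-0.07,-0.49,-0.09,2,85],[0,0,-0.07,-0.49,-0.09,2.8,85],[0,0,-0.07,-0.49,-0.09,3.2,85],[0,0,-0.07,-0.49,-0.09,3.45,85],[0,0,-0.07,-0.49,-0.09,3.6,85],[0,0,-0.07,-0.49,-0.09,3.67,85],[0,0,-0.07,-0.49,-0.09,3.67,85]]' 25 && python3 -m jog '[[0,0,0,0,0,0,200],[0,0,0,0,0,0,200],[0,0,0,0,0,0,200],[0,0,0,0,0,0,200],[0,0,0,0,0,0,200]]' 25 && python3 -m jog '[[0,0,0,0,0,-0.2,200],[0,0,0,0,0,-0.6,200],[0,0,0,0,0,-1.4,200],[0,0,0,0,0,-2.3,200],[0,0,0,0,0,-3.2,200],[0,0,0,0,0,-3.2,200]]'
python3 - <<'E'
from meas import *
from traj import C
ey=np.array([-.045,.999,0]);p=C+ey*.03+np.array([-.005,0,0]);p[2]=.2;print(p)
d=cam('wrist');save(d,'w9.png');orange(d,zhub=.22)
to(p,down(-87.4))
E
```

```text
time: 21.48
tcp_pos: [0.5312, 0.3548, 0.0083]
eef_rot: [[0.167, -0.986, 0.001], [-0.986, -0.167, 0.001], [-0.001, -0.001, -1.0]]
force: [0.4, -0.1, 0.5]
grip_width: 0.0608
time: 22.1
tcp_pos: [0.5312, 0.3548, 0.0081]
eef_rot: [[0.167, -0.986, 0.001], [-0.986, -0.167, 0.001], [-0.001, -0.001, -1.0]]
force: [0.6, -0.5, 5.7]
grip_width: 0.0381
time: 22.85
tcp_pos: [0.5327, 0.3556, 0.2048]
eef_rot: [[0.167, -0.986, 0.007], [-0.986, -0.167, 0.004], [-0.003, -0.007, -1.0]]
force: [0.5, -0.5, -2.3]
grip_width: 0.0385
[ 0.51815 -0.19053  0.2    ]
org 73 [6, 16] [336.0, 123.0] [[0.607, 0.3243, 0.22]]
org 99 [7, 17] [375.0, 124.0] [[0.6096, 0.3043, 0.22]]
org 655 [18, 40] [243.0, 147.0] [[0.5867, 0.3704, 0.22]]
org 641 [18, 40] [263.0, 147.0] [[0.5887, 0.3597, 0.22]]
org 176 [15, 15] [352.0, 167.0] [[0.5857, 0.3102, 0.22]]
org 370 [28, 18] [19.0, 175.0] [[0.5512, 0.4874, 0.22]]
org 139 [14, 13] [60.0, 186.0] [[0.5487, 0.4661, 0.22]]
org 59 [9, 10] [96.0, 191.0] [[0.5489, 0.4467, 0.22]]
org 108 [29, 7] [347.0, 195.0] [[0.5703, 0.3094, 0.22]]
org 527 [32, 20] [253.0, 244.0] [[0.5323, 0.3555, 0.22]]
org 27 [4, 13] [218.0, 288.0] [[0.5001, 0.3719, 0.22]]
org 314 [22, 19] [254.0, 295.0] [[0.4991, 0.3498, 0.22]]
row [-0.03, 0.02, 1.17, 8.93, 1.74, 0.01]
```

Clamp A is held centred, with its hub at pixel (253,244) and the same 38.5 mm width as B. I'll carry it over the case.

```bash
python3 -m jog '[[0,0,0.1,0.8,0.16,0,200],[0,0,0.3,2.5,0.5,0,200],[0,0,0.8,5,1,0,200],[0,0,1.17,8.93,1.7,0,200],[0,0,1.17,8.93,1.7,0,200],[0,0,1.17,8.93,1.7,0,200],[0,0,1.17,8.93,1.7,0,200],[0,0,1.17,8.93,1.7,0,200],[0,0,1.17,8.93,1.7,0,200],[0,0,1.17,8.93,1.7,0,200]]' && python3 -m jog '[[0,0,0,0,0,0,200],[0,0,0,0,0,0,200],[0,0,0,0,0,0,200]]'
python3 -c "
from h import *
to([.521,-.1905,.0118],down(-87.4))"
```

```text
time: 24.15
tcp_pos: [0.5188, -0.1942, 0.1981]
eef_rot: [[0.041, -0.999, -0.002], [-0.999, -0.041, 0.001], [-0.001, 0.002, -1.0]]
force: [0.2, -0.9, -1.6]
grip_width: 0.0385
time: 24.52
tcp_pos: [0.5198, -0.1897, 0.1994]
eef_rot: [[0.047, -0.999, -0.0], [-0.999, -0.047, 0.001], [-0.001, 0.0, -1.0]]
force: [-0.1, -0.2, -0.9]
grip_width: 0.0385
row [0.0, 0.01, 0.01, 0.02, -0.02, 3.13]
```

```bash
python3 -m jog '[[0,0,0,0.02,-0.02,0.7,200],[0,0,0,0.02,-0.02,1.4,200],[0,0,0,0.02,-0.02,2.0,200],[0,0,0,0.02,-0.02,2.5,200],[0,0,0,0.02,-0.02,2.8,200],[0,0,0,0.02,-0.02,2.95,200],[0,0,0,0.02,-0.02,3.04,200],[0,0,0,0.02,-0.02,3.09,200],[0,0,0,0.02,-0.02,3.13,200],[0,0,0,0.02,-0.02,3.13,200]]' && python3 -m jog '[[0,0,0,0,0,0.005,200],[0,0,0,0,0,0.01,200],[0,0,0,0,0,0.01,200]]'
```

```text
time: 25.78
tcp_pos: [0.5212, -0.1918, 0.0119]
eef_rot: [[0.045, -0.999, 0.0], [-0.999, -0.045, 0.0], [-0.0, -0.0, -1.0]]
force: [0.4, 0.1, -0.7]
grip_width: 0.0384
time: 26.15
tcp_pos: [0.5212, -0.1918, 0.0112]
eef_rot: [[0.045, -0.999, 0.0], [-0.999, -0.045, 0.0], [-0.0, -0.0, -1.0]]
force: [-0.0, -0.4, 0.2]
grip_width: 0.0383
```

At 0.0112 the clamp sits at floor height. I'll release it and rise.

```bash
python3 -m jog '[[0,0,0,0,0,0,180],[0,0,0,0,0,0,140],[0,0,0,0,0,0,110],[0,0,0,0,0,0,85],[0,0,0,0,0,0,85],[0,0,0,0,0,-0.5,85],[0,0,0,0,0,-1.5,85],[0,0,0,0,0,-2.5,85],[0,0,0,0,0,-3.5,85],[0,0,0,0,0,-4.5,85]]' && python3 -m jog '[[0,0,0,0,0.8,-0.3,85],[0,0,0,0,0.8,-0.3,85],[0,0,0,0,0.8,-0.3,85]]'
python3 - <<'E'
from meas import *
d=cam('wrist');orange(d,zhub=.03)
t=cam('top');s=cam('side')
o=np.zeros((600,800,3),np.uint8);o[:290,:387]=cv2.resize(d['image'],(387,290));o[300:,:800]=0
o[:290,400:787]=cv2.resize(t['image'],(387,290));b=cv2.resize(s['image'][60:300,150:430],(350,300));o[300:600,:350]=b
b=cv2.resize(t['image'][90:290,150:440],(435,300));o[300:600,360:795]=b
cv2.imwrite('pics/f.png',o[...,::-1])
E
```

```text
time: 27.4
tcp_pos: [0.5207, -0.1917, 0.2832]
eef_rot: [[0.045, -0.999, 0.0], [-0.999, -0.045, 0.001], [-0.001, -0.0, -1.0]]
force: [0.8, -0.9, -1.2]
grip_width: 0.0608
time: 27.78
tcp_pos: [0.4731, -0.1941, 0.299]
eef_rot: [[0.045, -0.999, 0.0], [-0.999, -0.045, 0.001], [-0.001, -0.0, -1.0]]
force: [0.4, -0.1, -0.1]
grip_width: 0.0609
org 81 [6, 15] [249.0, 91.0] [[0.5755, -0.1832, 0.03]]
org 82 [7, 14] [257.0, 91.0] [[0.5759, -0.1942, 0.03]]
org 183 [15, 15] [327.0, 93.0] [[0.5778, -0.294, 0.03]]
org 116 [12, 12] [254.0, 130.0] [[0.5206, -0.1915, 0.03]]
org 118 [13, 12] [325.0, 132.0] [[0.5224, -0.2972, 0.03]]
org 30 [9, 4] [253.0, 156.0] [[0.4835, -0.1927, 0.03]]
org 37 [9, 5] [322.0, 157.0] [[0.4858, -0.2968, 0.03]]
```

View pics/f.png

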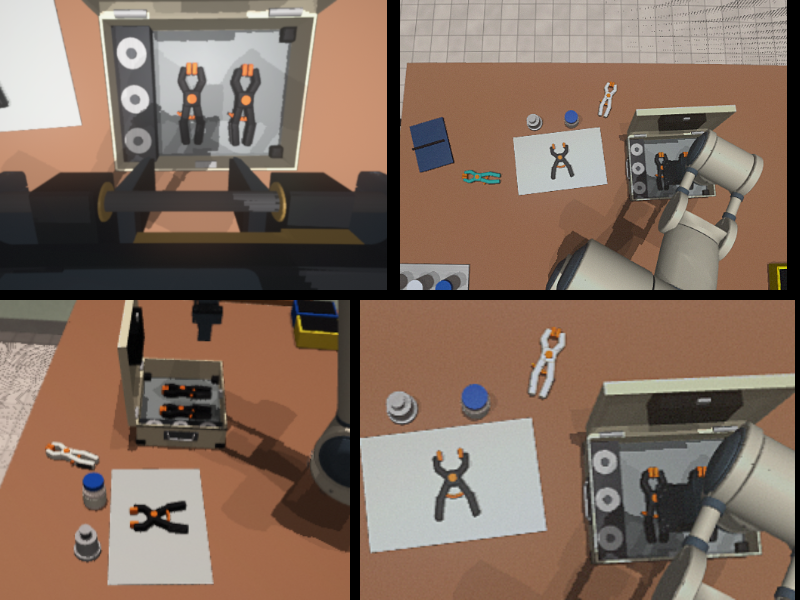

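The final views show both shut clamps flat and parallel on the case floor: A's hub at (0.521,-0.192) and B's at (0.522,-0.297). The lid is standing open. The open clamp, die, jar and look-alikes are where they were, and the gripper is clear.

```bash
python3 -c "
from rig import manip
s=manip.state();print(s['time'],s['force']);print(manip.sign_off())"
```

```text
27.925 [-0.42125278 -0.42275457 -0.08586462]
the job is handed in; nothing more can be done
None
```

The job is done and handed in at 27.9 s of the 69 s allowed.

**What I did:** I gripped the paddle by its sides and swung its lip up to trip the latch. I then raised the lid to about 1.1 rad, let go of the paddle, and pushed the lid's inner side until it went on to its stop. Both shut clamps were gripped at the hub, lowered to floor height inside the case and released.

**Last checks:**
- **Clamps:** the wrist, top and side views show both lying flat and parallel on the case floor, with hubs at about (0.521, -0.192) and (0.522, -0.297).
- **Lid:** it stands open in the pictures; I did not measure its angle.
- **Left alone:** by eye, the open clamp, die, jar and both look-alikes are where they were.
- **Robot:** the gripper is clear and the wrist force is about zero.

No check failed. The highest wrist force reported was about 20 N, while swinging the paddle, though it was only read at the end of each move. The grip width on the clamps was about 38.5 mm against the 34 mm given for the block, but both were held firmly and set down straight.

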